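# Screw the lid onto the sample canister

## Robot

A 6-joint arm with a two-finger parallel gripper is mounted at the origin on a cart in front of the work surface, level with it; the furniture and walls round the work are solid. World frame = base frame: x ahead of the robot, y to its left, z up, the work surface at z = 0. Lengths are in m, angles in rad, forces in N, time in s.
With the tool pointing down it reaches from about 0.35 to 0.975 m from the base axis. Payload 4.9 kg.
Tool frame: the origin (TCP) lies on the mounting face of the last link; the fingertips stand 173 mm ahead of it and the grasp point (between the pads) lies 155 mm ahead of it; x points along the fingers, z is the direction in which the jaws open and shut, and the axes are right-handed (so a half turn about x gives the same grasp; the last joint's range is limited). The gripper opens to 85 mm and grips with 20 to 120 N. Pads are 22 mm wide; open, the fingers measure 114 mm over their backs; the gripper's body (76 mm by 85 mm) begins 54 mm behind the grasp point. The pads swing forward as they close: fully open they stand 13 mm farther back than shut.
Start: joints at [-1.337, 0.053, 1.613, -0, 1.476, -0.119], TCP at [0.216, -0.586, 0.405] pointing down, gripper open.
Joint ranges: [-3.01, 3.01], [-1.01, 2.22], [0.06, 2.58], [-1.02, 4.17], [0.09, 2.62], [-3.14, 3.14]. Speed limits (rad/s): [2.57, 2.57, 3.14, 3.14, 3.14, 3.14].

## Interface

Orientations are given as a rotation vector (axis times angle).
In Python, from station import get_obs, get_image, get_calibration, finish_job, look_for, masks_of, tip_of gives the robot as it stands.
- The arm moves only by the tool carry_out, never from a script. Its argument "increments" is a list of rows, each a list of 3 entries, a list of its own where there are three numbers: the turn, a rotation vector about the world's x, y, z in units of 0.1 rad (1.0 is 0.1 rad), then the shift along the world's x, y, z in units of 20 mm (1.0 is 20 mm), then the opening, from 0 (shut) to 1 (fully open). A call has 1 to 8 rows; each row shifts and turns the pose as measured when the row begins; what a row does not reach is not made up. A row lasts 1/10 s, in which the tool goes at most 50 mm and 8.59 degrees, less where a joint would pass 70% of its speed; a pose out of reach is approached as far as the arm can. A call with a number of a shift or a turn outside -1 to 1 is refused whole. A call with a gripper value outside its range is refused whole. The fingers move at their own pace and stop on an object; "squeeze" is the grip in N (left out, the last holds). Time passes only in rows, so rows that do not move let the fingers close. It gives the time, the measured TCP pose, the force and the opening at its end, in the units of the state.
- get_obs(): the state, without advancing time (a new reading comes with each control period).
- get_image(name): name is "scene" or "top" or "wrist"; returns (picture, depth): 384x512x3 uint8, blue, green, red; 384x512 float32, m along the optical axis (not along the pixel's ray), 0 where there is no reading.
- get_calibration(name): a dict with "fx", "fy", "cx", "cy" (pixels), "k1" (the pictures are not rectified: a ray, as slopes to the right and down, at radius r is drawn at 1 + k1 r^2 times it, then the intrinsics apply), "position" and "orientation" of the camera in the world. Camera axes: x right, y down, z forward; pixel columns grow to the right and rows downward; lengths in m; the calibration is good to about 2 mm. A picture is of the moment at which its call begins: read the wrist's pose just before it. get_calibration takes no time and is no camera call; for the wrist camera it gives the pose at the moment of the call.
- finish_job(): hands the job in, once; it reports no verdict.
Trained networks look in the newest picture that a camera, given by its name, has taken for a name from the list of things; names that differ only in an ending like _2 or _b are one class to them, and where a whole thing is asked for, a point or a joint stands for the part that bears it (a point fixed in the world has none). Each returns a list of dicts, best first, with "p" (0 to 1); they miss things now and then, are a little off and sometimes report something else, mostly with a low value. They report only what shows in the picture. A call takes as long as a camera call. They do not tell look-alikes from the thing itself.
- look_for(camera, query): "centre" ([column, row] in pixels, amid what is visible of it).
- masks_of(camera, query): "region" (384x512 bool, what is visible of it) and "centre" ([column, row] in pixels, amid what is visible of it).
- tip_of(camera, query): "centre" ([column, row] in pixels: a listed point, or the origin of a listed thing).
The state is a dict: "t": time; "q": joint angles; "dq": joint speeds; "effort": joint torques, N m; "tool_pos": TCP position; "tool_rot": TCP orientation; "contact_force": force on the tool from outside, world axes, zero at the start; "wrist_torque": the same for the moment, N m; "opening": finger opening in m.
Only numpy, scipy, OpenCV 4.12 (cv2) and the standard library are available. Lean on these libraries where they do the work, as an engineer would, in place of code of your own. Each camera call takes 0.05 s, during which the arm holds its last target.

## Task

Close the open metal sample canister: take the larger of the two white lids, set it on the canister's neck and screw it on clockwise, letting go and regripping as often as needed, until it is fully home, straight and does not go further down. Let go of it at the end, and leave the smaller lid and the sample jar where they are.

Things in the scene. Friction and masses are not known exactly. Their poses are not given: they have to be found in the camera images.
- canister: open metal canister on a 105 x 105 x 8 mm grey base plate, fixed, found in different places and at any yaw. Origin: centre of the plate's underside, z up. Body 78 mm in diameter at the foot, then 72 mm up to a flat shoulder 40 mm above the worktop; above it stands a threaded neck (see neck_top). Three capped vials stand inside below the rim and belong to it.
- lid: matching lid: ribbed white plastic cup, open side down, 62 mm outside diameter, 64 mm high, 0.12 kg. Origin: centre of its open underside, z up. Inside: 58 mm deep; 4 lugs near the open end (44 mm between opposite tips) run in the thread with 1 mm axial play; from 26 mm up a 44 mm bore guides it on the neck, 1 mm clearance. Home: its underside is 43 mm above the worktop, 3 mm off the shoulder.
- small_lid: a lid of another size that does not fit: ribbed white plastic cup 44 mm in diameter, 30 mm high, standing open side down. Origin: centre of its underside. It and the matching lid stand one left and one right of the canister; which is on which side varies. To be left alone.
- sample_jar: closed clear sample jar with a ribbed white cap, 48 mm in diameter, 82 mm high, standing behind the canister to the left. Origin: centre of its underside. To be left alone.
- neck_top (a point): centre of the neck's open rim, 101 mm above the worktop; z up. Neck: 42 mm outside diameter, 61 mm high, the top 4 mm tapering in to 37 mm. Right-hand two-start thread, 14 mm of travel per full turn, crests 49 mm in diameter, from 2 to 28 mm above the shoulder; plain above that. It does not run back by itself.
- lid_top (a point): centre of the lid's closed top, 64 mm above its underside; z up. Set on the neck, the lid rests 15 to 22 mm above home on the thread's upper end. Turned clockwise seen from above and free to sink, it enters within half a turn and sinks 14 mm per turn, 1 to 1.6 turns. Home, its top rests on the neck's rim; it turns about half a radian more, not sinking, and stops hard.
Mind the look-alikes: they are no part of the job. What is shaped like the lid but orange is not meant.

How it is judged:
By the outcome, as a careful person would: the job done as asked, in the order asked, and still so for the second after the job is handed in, with the robot touching nothing.
It also fails if it takes over 72 s, if anything falls off the work surface, if the arm or the gripper's body presses on something with over 40 N, if the wrist force passes 120 N, or if a joint passes its speed limit or range.

## Working session

There is one attempt and no reset: what is moved stays moved. The work goes in short steps, Python scripts to look and compute and a tool call to move; the robot and the scene stay as the last step left them, time stands still between calls to the robot, and variables do not carry over. Pictures are saved under pics/ and viewed, and the job is handed in when it is done.

Besides the shell and the picture viewer there is one more tool, called after "Emit:" as a command line: name --argument value ..., lists and objects as JSON in quotes. carry_out: Moves the arm, as the interface text tells. Shifts and turns lie within -1 to 1; 1 stands for 20 mm of shift or 0.1 rad of turn. Its arguments: {"type":"object","properties":{"increments":{"type":"array","items":{"type":"array"}},"squeeze":{"type":"number"}},"required":["increments"]}

```bash
mkdir -p pics; ls; cat > h.py <<'E'
import numpy as np, cv2
from scipy.spatial.transform import Rotation as R
from station import *
def camR(c):
    o=np.array(c["orientation"],float)
    return R.from_rotvec(o).as_matrix() if o.size==3 else (o if o.shape==(3,3) else R.from_quat(o).as_matrix())
def rays(c,px):
    px=np.atleast_2d(np.array(px,float))
    K=np.array([[c["fx"],0,c["cx"]],[0,c["fy"],c["cy"]],[0,0,1]])
    u=cv2.undistortPointsIter(px.reshape(-1,1,2),K,np.array([c["k1"],0,0,0,0.]),None,None,(3,40,1e-9)).reshape(-1,2)
    return np.c_[u,np.ones(len(u))]
def onplane(c,px,z):
    d=rays(c,px)@camR(c).T; p=np.array(c["position"])
    return p+d*((z-p[2])/d[:,2])[:,None]
def pts(c,depth,px):
    px=np.atleast_2d(px); dd=depth[px[:,1].astype(int),px[:,0].astype(int)]
    return np.array(c["position"])+(rays(c,px)*dd[:,None])@camR(c).T
E
python3 - <<'E'
from h import *
o=get_obs(); print(o)
for n in ["scene","top","wrist"]:
    im,d=get_image(n); cv2.imwrite(f"pics/{n}0.png",im); np.save(f"pics/{n}0.npy",d); print(n,get_calibration(n))
    
E
```

```text
pics
{'t': 0.0, 'q': array([-1.33698908e+00,  5.33667016e-02,  1.61431002e+00, -5.06202539e-08,
        1.47601336e+00, -1.19034078e-01]), 'dq': array([-3.61387695e-04,  1.53854552e-03, -5.23948995e-05, -4.20656836e-04,
       -9.57752204e-04,  8.59570301e-04]), 'effort': array([-8.74865127e-04, -3.93673074e+01, -3.70179605e+01, -1.27654339e-04,
        7.01777419e-03,  1.05263015e-05]), 'tool_pos': array([ 0.21589522, -0.58623678,  0.40344698]), 'tool_rot': array([ 0.94684348,  1.35732044, -0.9445363 ]), 'contact_force': array([ 0.57601198, -0.08137131, -0.41919698]), 'wrist_torque': array([-0.02565827, -0.02763581, -0.00265107]), 'opening': 0.08528225881961321}
scene {'fx': 370.18889225563476, 'fy': 370.18889225563476, 'cx': 255.2892499274169, 'cy': 192.06720056712888, 'k1': -0.06336136745791832, 'position': array([-0.05541957,  0.51600524,  0.93741942]), 'orientation': array([-1.12586221,  2.41593097, -0.93398949])}
top {'fx': 354.2692028692726, 'fy': 354.2692028692726, 'cx': 255.68785354794886, 'cy': 190.71572233470187, 'k1': -0.047799682032628035, 'position': array([0.29252402, 0.02731321, 1.16170765]), 'orientation': array([-2.09450414,  2.11506924, -0.23739483])}
wrist {'fx': 305.6563626961275, 'fy': 305.6563626961275, 'cx': 261.441503049355, 'cy': 192.3980791463472, 'k1': -0.03947821254679101, 'position': array([ 0.28915328, -0.55846981,  0.37318367]), 'orientation': array([ 2.36062883, -1.64579824, -0.25741937])}
```

View pics/scene0.png

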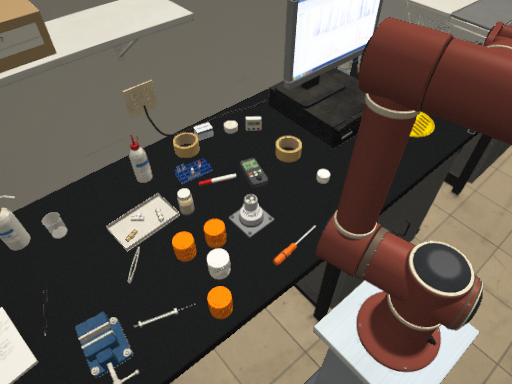

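View pics/top0.png

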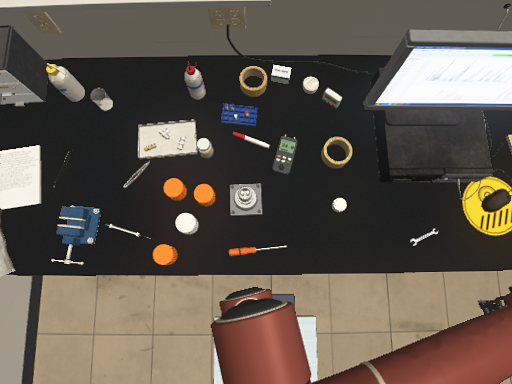

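View pics/wrist0.png

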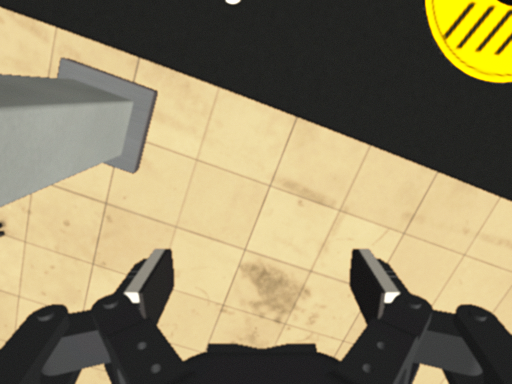

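The white lid is at top-view pixel (186,223), with orange look-alikes at (175,189), (204,194) and (164,254). The canister is at (245,198) and the small lid at (339,205).

```bash
python3 - <<'E'
from h import *
for n in ["top","scene"]:
    c=get_calibration(n)
    get_image(n)
    for q,z in [("lid_top",.064),("neck_top",.101),("lid",0),("canister",0),("small_lid",0),("sample_jar",0)]:
        for r in tip_of(n,q)[:5]:
            print(n,q,round(r["p"],2),np.round(r["centre"],1),onplane(c,r["centre"],z).round(4))
# depth-based : point cloud around
for n in ["top","scene"]:
    c=get_calibration(n); d=np.load(f"pics/{n}0.npy")
    v,u=np.mgrid[0:384,0:512]; px=np.c_[u.ravel(),v.ravel()]
    P=pts(c,d,px); ok=d.ravel()>0; im=cv2.imread(f"pics/{n}0.png").reshape(-1,3).astype(int)
    m=ok&(P[:,2]>.058)&(P[:,2]<.075)&(P[:,0]>.2)&(P[:,0]<.9)
    white=m&(im.min(1)>150)
    print(n,"white top",white.sum())
    for name,mm in [("white",white),("high",ok&(P[:,2]>.092)&(P[:,2]<.108)),("any",m)]:
        mask=mm.reshape(384,512).astype(np.uint8)
        k,l,s,ce=cv2.connectedComponentsWithStats(mask)
        for i in range(1,k):
            if s[i,4]>60:
                pp=P[(l==i).ravel()]; print(name,s[i,:5],np.round((pp.min(0)+pp.max(0))/2,4),pp.mean(0).round(4),(pp.max(0)-pp.min(0)).round(3))
print(get_obs()["t"])
E
```

```text
top lid_top 0.93 [203.9 197.5] [[0.5203 0.1877 0.064 ]]
top lid_top 0.88 [160.6 252.6] [[0.3488 0.3174 0.064 ]]
top lid_top 0.61 [185.8 220. ] [[0.449  0.2429 0.064 ]]
top lid_top 0.6 [243.3 193. ] [[0.5337 0.0629 0.064 ]]
top lid_top 0.55 [173.2 188.8] [[0.5495 0.2865 0.064 ]]
top neck_top 0.77 [247.2 192.8] [[0.5261 0.0498 0.101 ]]
top lid 0.88 [176.7 189.8] [[0.5609 0.2896 0.    ]]
top lid 0.72 [186.3 225.1] [[0.4412 0.2532 0.    ]]
top lid 0.64 [205.7 201.1] [[0.5212 0.1908 0.    ]]
top canister 0.56 [242.8 200. ] [[0.5238 0.0668 0.    ]]
top small_lid 0.59 [339.7 199.7] [[ 0.5216 -0.258   0.    ]]
top sample_jar 0.73 [202.8 150.1] [[0.7009 0.2048 0.    ]]
scene lid_top 0.98 [219.4 253.9] [[0.4508 0.2354 0.064 ]]
scene lid_top 0.71 [217.8 297.6] [[0.3468 0.3166 0.064 ]]
scene lid_top 0.58 [213.3 228.7] [[0.5333 0.1975 0.064 ]]
scene neck_top 0.6 [248.4 199.3] [[0.5301 0.0657 0.101 ]]
scene lid 0.88 [182.8 254.1] [[0.558  0.2995 0.    ]]
scene lid 0.86 [213.9 238.9] [[ 0.5431  0.1955 -0.    ]]
scene lid 0.64 [219.1 269.3] [[0.4458 0.2467 0.    ]]
scene canister 0.71 [250.3 217.9] 
[... 2500 characters left out ...]
 0.0667] [0.5165 0.07   0.0663] [0.045 0.047 0.016]
any [ 42 218  19  11  69] [0.8763 0.5636 0.0661] [0.8669 0.5664 0.066 ] [0.046 0.048 0.016]
any [204 219  21  18 290] [0.5365 0.1928 0.0644] [0.5345 0.1935 0.0648] [0.063 0.059 0.011]
any [  5 230  16  12  71] [0.894  0.678  0.0665] [0.8946 0.6768 0.0667] [0.012 0.045 0.017]
any [172 231  22  20 334] [0.5581 0.2897 0.0649] [0.5551 0.2901 0.0662] [0.063 0.061 0.014]
any [207 248  22  21 366] [0.4444 0.2462 0.0645] [0.4427 0.2473 0.0659] [0.063 0.061 0.013]
any [207 286  25  24 459] [0.3464 0.3131 0.0642] [0.3449 0.3138 0.0649] [0.063 0.063 0.012]
any [100 337  22  47 207] [0.3677 0.5953 0.0666] [0.3673 0.6022 0.0643] [0.1   0.059 0.017]
0.85
```

```bash
python3 - <<'E'
from h import *
o=get_obs()
M=R.from_rotvec(o["tool_rot"]).as_matrix(); print(M.round(3))
z=M[:,2]; print("jaw yaw",np.degrees(np.arctan2(z[1],z[0])))
c=get_calibration("wrist"); print("cam in tool",M.T@(np.array(c["position"])-o["tool_pos"])); print((M.T@camR(c)).round(3))
E
```

```text
[[-0.     0.938  0.346]
 [ 0.     0.346 -0.938]
 [-1.     0.    -0.   ]]
jaw yaw -69.78521909478285
cam in tool [ 0.03055304  0.07833042 -0.0007533 ]
[[-0.001 -0.304  0.953]
 [ 0.    -0.953 -0.304]
 [ 1.    -0.     0.001]]
```

Emit:
carry_out --increments '[[[0,0,0],[0.3,1,0],1],[[0,0,0],[0.3,1,0],1],[[0,0,0],[0.3,1,0],1],[[0,0,0],[0.3,1,0],1],[[0,0,0],[0.3,1,0],1],[[0,0,0],[0.3,1,0],1],[[0,0,0],[0.3,1,0],1],[[0,0,0],[0.3,1,0],1]]'

```text
t: 1.65
tool_pos: [0.2641, -0.4225, 0.4048]
tool_rot: [0.948, 1.353, -0.949]
contact_force: [0.9, -0.1, -0.1]
opening: 0.0853
```

Emit:
carry_out --increments '[[[0,0,1],[0.5,1,0],1],[[0,0,1],[0.5,1,0],1],[[0,0,1],[0.5,1,0],1],[[0,0,1],[0.5,1,0],1],[[0,0,1],[0.5,1,0],1],[[0,0,1],[0.5,1,0],1],[[0,0,1],[0.5,1,0],1],[[0,0,1],[0.5,1,0],1]]'

```text
t: 2.45
tool_pos: [0.3458, -0.2553, 0.4061]
tool_rot: [0.306, 1.544, -0.308]
contact_force: [0.0, -0.0, 0.3]
opening: 0.0855
```

Emit:
carry_out --increments '[[[0,0,1],[0.5,1,0],1],[[0,0,1],[0.5,1,0],1],[[0,0,1],[0.5,1,0],1],[[0,0,1],[0.5,1,0],1],[[0,0,1],[0.5,1,0],1],[[0,0,1],[0.5,1,0],1],[[0,0,1],[0.5,1,0],1],[[0,0,1],[0.5,1,0],1]]'

```text
t: 3.25
tool_pos: [0.4277, -0.0877, 0.4078]
tool_rot: [-0.348, 1.533, 0.345]
contact_force: [-0.3, -0.0, -0.2]
opening: 0.0853
```

Emit:
carry_out --increments '[[[0,0,1],[0,1,0],1],[[0,0,1],[0,1,0],1],[[0,0,1],[0,1,0],1],[[0,0,1],[0,1,0],1],[[0,0,1],[0,1,0],1],[[0,0,1],[0,1,0],1],[[0,0,1],[0,1,0],1],[[0,0,1],[0,1,0],1]]'

```text
t: 4.05
tool_pos: [0.4275, 0.0793, 0.4093]
tool_rot: [-0.988, 1.32, 0.989]
contact_force: [0.8, -0.7, -0.4]
opening: 0.0856
```

Emit:
carry_out --increments '[[[0,0,0.8],[0.1,1,-0.6],1],[[0,0,0.8],[0.1,1,-0.6],1],[[0,0,0.8],[0.1,1,-0.6],1],[[0,0,0.5],[0.1,1,-0.6],1],[[0,0,0],[0.1,1,-0.6],1],[[0,0,0],[0.1,1,-0.6],1],[[0,0,0],[0.1,1,-0.6],1],[[0,0,0],[0,1,-0.6],1]]'

```text
t: 4.85
tool_pos: [0.4416, 0.2466, 0.3144]
tool_rot: [-1.216, 1.181, 1.212]
contact_force: [0.7, 1.0, -0.4]
opening: 0.0855
```

```bash
cat >> h.py <<'E'
def st(p=True):
    o=get_obs(); M=R.from_rotvec(o["tool_rot"]).as_matrix(); z=M[:,2]
    if p: print("t",round(o["t"],2),"pos",o["tool_pos"].round(4),"yaw",np.degrees(np.arctan2(z[1],z[0])).round(1),"tilt",M[:,0].round(3),"q6",o["q"][5].round(3),"F",o["contact_force"].round(1),"T",o["wrist_torque"].round(2),"op",round(o["opening"],4))
    return o,M
E
python3 - <<'E'
from h import *
o,M=st(); c=get_calibration("wrist"); im,d=get_image("wrist"); cv2.imwrite("pics/w1.png",im)
np.save("pics/w1.npy",d)
v,u=np.mgrid[0:384,0:512]; px=np.c_[u.ravel(),v.ravel()]
P=pts(c,d,px); b=im.reshape(-1,3).astype(int)
m=((b.min(1)>110)&(d.ravel()>0)&(P[:,2]>.060)&(P[:,2]<.068)&(np.hypot(P[:,0]-.442,P[:,1]-.2467)<.06)).reshape(384,512)
pp=P[m.ravel()]; print(m.sum(),pp.mean(0),(pp.min(0)+pp.max(0))/2,pp.max(0)-pp.min(0))
E
```

```text
t 4.85 pos [0.4416 0.2466 0.3144] yaw 90.7 tilt [ 0.017  0.013 -1.   ] q6 -1.224 F [ 0.7  1.  -0.4] T [-0.    0.02  0.01] op 0.0855
4950 [0.44055917 0.2463534  0.06457769] [0.44193403 0.24625745 0.0635391 ] [0.06197793 0.0614923  0.00703029]
```

```bash
cat >> h.py <<'E'
def corr():
    o,M=st(); x=M[:,0]; r=np.cross(x,[0,0,-1.])
    print("turn units",(r/.1).round(3),"grasp pt",(o["tool_pos"]+.155*x).round(4),"q",o["q"].round(3),"dq",np.abs(o["dq"]).max().round(3))
E
python3 -c "
from h import *
corr()"
```

```text
t 4.9 pos [0.4406 0.2481 0.3121] yaw 90.8 tilt [ 0.014  0.014 -1.   ] q6 -1.223 F [-2.   0.1 -0.5] T [-0.02  0.09  0.03] op 0.0854
turn units [-0.143  0.136  0.   ] grasp pt [0.4427 0.2503 0.1571] q [ 0.364 -0.166  1.981  0.009  1.309 -1.223] dq 0.077
```

View pics/w1.png

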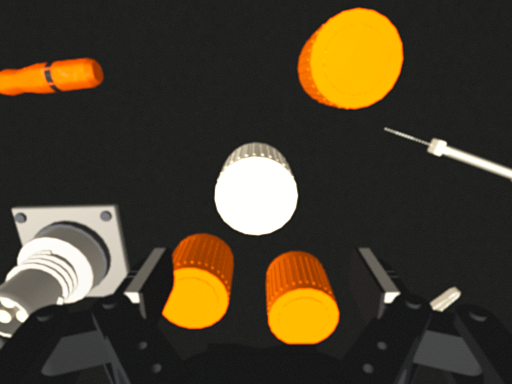

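Emit:
carry_out --increments '[[[-0.14,0.14,0],[0.07,-0.08,-0.6],1],[[0,0,0],[0,0,-0.7],1],[[0,0,0],[0,0,-0.7],1],[[0,0,0],[0,0,-0.5],1],[[0,0,0],[0,0,-0.3],1]]'

```text
t: 5.4
tool_pos: [0.4422, 0.2451, 0.2523]
tool_rot: [-1.22, 1.205, 1.219]
contact_force: [-1.1, 0.2, -0.9]
opening: 0.0849
```

```bash
python3 -c "
from h import *
corr()"
```

```text
t 5.4 pos [0.4422 0.2451 0.2523] yaw 90.8 tilt [-0.001 -0.002 -1.   ] q6 -1.225 F [-1.1  0.2 -0.9] T [-0.01  0.02  0.04] op 0.0849
turn units [ 0.017 -0.008  0.   ] grasp pt [0.442  0.2448 0.0973] q [ 3.590e-01 -8.700e-02  2.017e+00 -1.000e-03  1.212e+00 -1.225e+00] dq 0.131
```

Emit:
carry_out --increments '[[[0,0,0],[0,0.08,-0.7],1],[[0,0,0],[0,0,-0.7],1],[[0,0,0],[0,0,-0.6],1],[[0,0,0],[0,0,-0.4],1],[[0,0,0],[0,0,-0.2],1],[[0,0,0],[0,0,-0.1],1]]'

```text
t: 6.0
tool_pos: [0.4419, 0.2459, 0.1925]
tool_rot: [-1.219, 1.207, 1.219]
contact_force: [-0.1, -0.3, -0.1]
opening: 0.0855
```

```bash
python3 -c "
from h import *
corr()"
```

```text
t 6.0 pos [0.4419 0.2459 0.1925] yaw 90.7 tilt [-0.002 -0.002 -1.   ] q6 -1.221 F [-0.1 -0.3 -0.1] T [ 0.03 -0.02  0.02] op 0.0855
turn units [ 0.023 -0.023  0.   ] grasp pt [0.4415 0.2455 0.0375] q [ 3.610e-01  8.000e-03  2.042e+00 -1.000e-03  1.095e+00 -1.221e+00] dq 0.046
```

Pose is good; close with 60 N.

Emit:
carry_out --increments '[[[0.02,-0.02,0],[0.02,0.02,0],0],[[0,0,0],[0,0,0],0],[[0,0,0],[0,0,0],0],[[0,0,0],[0,0,0],0],[[0,0,0],[0,0,0],0],[[0,0,0],[0,0,0],0]]' --squeeze 60

```text
t: 6.6
tool_pos: [0.4431, 0.2468, 0.1943]
tool_rot: [-1.219, 1.2, 1.217]
contact_force: [0.2, -0.1, -1.6]
opening: 0.0612
```

```bash
python3 -c "
from h import *
corr()"
```

```text
t 6.6 pos [0.4431 0.2468 0.1943] yaw 90.7 tilt [ 0.003  0.001 -1.   ] q6 -1.222 F [ 0.2 -0.1 -1.6] T [ 0.01 -0.04 -0.02] op 0.0612
turn units [-0.011  0.03   0.   ] grasp pt [0.4436 0.247  0.0393] q [ 0.361  0.007  2.039 -0.     1.093 -1.222] dq 0.001
```

Emit:
carry_out --increments '[[[0,0,0],[0,0,0.5],0],[[0,0,0],[0,0,1],0],[[0,0,0],[0,0,1],0],[[0,0,1],[0,0,1],0],[[0,0,1],[0.3,-0.7,1],0],[[0,0,1],[0.4,-0.9,1],0],[[0,0,1],[0.4,-0.9,1],0],[[0,0,1],[0.4,-0.9,0.6],0]]'

```text
t: 7.4
tool_pos: [0.4707, 0.1776, 0.3434]
tool_rot: [-1.595, 0.907, 1.591]
contact_force: [-0.6, -0.3, -1.1]
opening: 0.0609
```

Emit:
carry_out --increments '[[[0,0,1],[0.4,-0.9,0],0],[[0,0,1],[0.4,-0.9,0],0],[[0,0,1],[0.4,-0.9,0],0],[[0,0,1],[0.4,-0.9,0],0],[[0,0,1],[0.4,-0.9,0],0],[[0,0,1],[0.4,-0.9,0],0],[[0,0,1],[0,0,0],0],[[0,0,1],[0,0,0],0]]'

```text
t: 8.2
tool_pos: [0.5209, 0.0628, 0.354]
tool_rot: [-2.124, 0.207, 2.099]
contact_force: [0.2, -0.3, -1.8]
opening: 0.0613
```

```bash
python3 -c "
from h import *
corr()"
```

```text
t 8.2 pos [0.5209 0.0628 0.354 ] yaw 168.4 tilt [ 0.012  0.006 -1.   ] q6 -2.963 F [ 0.2 -0.3 -1.8] T [ 0.01 -0.03 -0.02] op 0.0613
turn units [-0.06   0.123  0.   ] grasp pt [0.5228 0.0637 0.199 ] q [-0.023 -0.156  1.9    0.006  1.386 -2.963] dq 1.042
```

```bash
python3 - <<'E'
from h import *
cs={}
for n in ["wrist","scene","top"]:
    c=get_calibration(n); im,d=get_image(n); cv2.imwrite(f"pics/{n}2.png",im); np.save(f"pics/{n}2.npy",d)
    np.save(f"pics/{n}2c.npy",c,allow_pickle=True)
corr()
a=cv2.imread("pics/scene2.png")[120:280,170:330]; b=cv2.imread("pics/top2.png")[120:280,170:330]
cv2.imwrite("pics/c2.png",np.hstack([cv2.resize(x,None,fx=2.5,fy=2.5) for x in (a,b)]))
E
```

```text
t 8.35 pos [0.5208 0.0634 0.3539] yaw 168.1 tilt [ 0.013  0.006 -1.   ] q6 -2.957 F [-0.4  0.6 -0.3] T [ 0.   -0.04 -0.03] op 0.061
turn units [-0.06   0.126  0.   ] grasp pt [0.5227 0.0643 0.1989] q [-0.022 -0.156  1.9    0.006  1.385 -2.957] dq 0.012
```

View pics/wrist2.png

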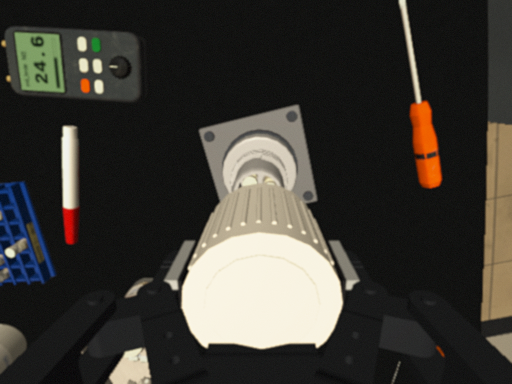

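View pics/c2.png

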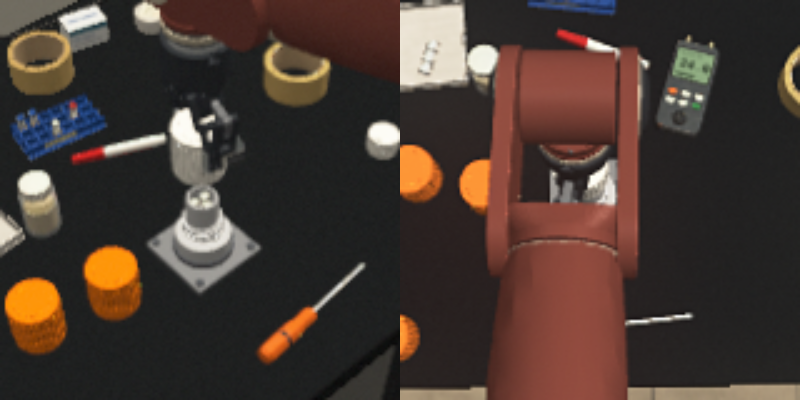

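```bash
cat > fit.py <<'E'
from h import *
from scipy.optimize import least_squares
def cloud(c,d,im):
    v,u=np.mgrid[0:384,0:512]; px=np.c_[u.ravel(),v.ravel()]
    P=pts(c,d,px); P[d.ravel()<=0]=np.nan
    return P.reshape(384,512,3)
def circ(P,mask,r,c0,zc):
    # boundary of mask -> outer edge points relative; fit known radius
    k,l,s,ce=cv2.connectedComponentsWithStats(mask.astype(np.uint8))
    if k<2: return None
    i=1+np.argmax(s[1:,4]); cs,_=cv2.findContours((l==i).astype(np.uint8),cv2.RETR_EXTERNAL,cv2.CHAIN_APPROX_NONE)
    cc=max(cs,key=len)[:,0]; return cc
E
python3 - <<'E'
from fit import *
c0=np.array([.5258,.0597])
for n,t in [("top","0"),("scene","0"),("wrist","2"),("scene","2")]:
    im=cv2.imread(f"pics/{n}{t}.png"); d=np.load(f"pics/{n}{t}.npy")
    c=np.load(f"pics/{n}2c.npy",allow_pickle=True).item()
    P=cloud(c,d,im); rr=np.hypot(P[...,0]-c0[0],P[...,1]-c0[1])
    for nm,lo,hi,r in [("shoulder",.033,.046,.036),("plate",.003,.014,None),("rim",.094,.106,.0185)]:
        m=(P[...,2]>lo)&(P[...,2]<hi)&(rr<.085)
        if m.sum()<20: print(n,t,nm,"few",m.sum()); continue
        cc=circ(P,m,r,c0,0); zc={"shoulder":.04,"plate":.008,"rim":.101}[nm]
        X=onplane(c,cc,zc)[:,:2]
        if r:
            f=lambda p:(np.hypot(*(X-p[:2]).T)-p[2])
            s=least_squares(f,[*c0,r],loss="soft_l1",f_scale=.0007)
            g=least_squares(lambda p:np.hypot(*(X-p).T)-r,c0,loss="soft_l1",f_scale=.0007)
            print(n,t,nm,m.sum(),"free",s.x.round(4),"fixed r",g.x.round(4),"rms",np.sqrt(np.mean(g.fun**2)).round(4), "zmed",np.nanmedian(P[m][:,2]).round(4))
        else:
            # square fit of known size 105
            def sq(p):
                ca,sa=np.cos(p[2]),np.sin(p[2]); Y=(X-p[:2])@np.array([[ca,-sa],[sa,ca]])
                return np.abs(Y).max(1)-.0525
            best=min((least_squares(sq,[*c0,a],loss="soft_l1",f_scale=.0007) for a in np.linspace(0,1.4,6)),key=lambda s:s.cost)
            print(n,t,nm,m.sum(),best.x.round(4),"rms",np.sqrt(np.mean(best.fun**2)).round(4),"zmed",np.nanmedian(P[m][:,2]).round(4))
    if n=="wrist":
        m=(P[...,2]>.214)&(P[...,2]<.236)&(np.hypot(P[...,0]-.52,P[...,1]-.063)<.05)&(im.min(2)>100)
        cc=circ(P,m,.031,c0,0); X=onplane(c,cc,.2237)[:,:2]
        for fs in (.0007,):
            s=least_squares(lambda p:np.hypot(*(X-p[:2]).T)-p[2],[.52,.063,.031],loss="soft_l1",f_scale=fs); print("lid top",m.sum(),s.x.round(4),np.nanmedian(P[m][:,2]),"min/max z",np.nanpercentile(P[m][:,2],[5,95]))
        q=P[m]; A=np.c_[q[:,:2]-q[:,:2].mean(0),np.ones(len(q))]; print("plane",np.linalg.lstsq(A,q[:,2],rcond=None)[0])
        vis=im.copy(); vis[m]=(0,0,255); cv2.imwrite("pics/lm.png",vis)
E
```

```text
top 0 shoulder 163 free [0.5262 0.0587 0.0331] fixed r [0.5276 0.0586] rms 0.0061 zmed 0.0391
top 0 plate 579 [0.5266 0.0589 0.027 ] rms 0.0021 zmed 0.0075
top 0 rim 77 free [0.5257 0.0589 0.0193] fixed r [0.5258 0.059 ] rms 0.0011 zmed 0.0979
scene 0 shoulder 163 free [0.5248 0.0619 0.0338] fixed r [0.5262 0.0606] rms 0.0081 zmed 0.0401
scene 0 plate 474 [0.5265 0.0605 0.0305] rms 0.0108 zmed 0.0081
scene 0 rim 94 free [0.5239 0.0625 0.0204] fixed r [0.5237 0.0625] rms 0.002 zmed 0.0983
wrist 2 shoulder 1512 free [0.5256 0.0575 0.0339] fixed r [0.5261 0.06  ] rms 0.0065 zmed 0.04
wrist 2 plate 4043 [0.526  0.0595 1.6054] rms 0.0099 zmed 0.0082
wrist 2 rim 563 free [0.5267 0.0629 0.0204] fixed r [0.5265 0.0607] rms 0.0038 zmed 0.0994
lid top 16961 [0.5218 0.0592 0.0301] 0.2253965336147149 min/max z [0.21859415 0.22652434]
plane [0.02275063 0.06879659 0.22477162]
scene 2 shoulder 170 free [0.5244 0.0623 0.034 ] fixed r [0.5255 0.0612] rms 0.0086 zmed 0.0397
scene 2 plate 464 [0.5264 0.0606 0.0366] rms 0.0109 zmed 0.008
scene 2 rim 92 free [0.5239 0.0625 0.0203] fixed r [0.524  0.0623] rms 0.0022 zmed 0.0984
```

View pics/lm.png

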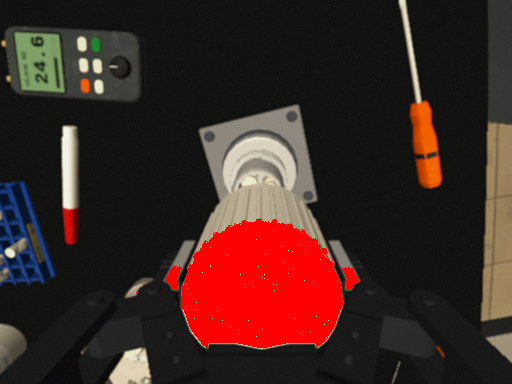

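```bash
python3 - <<'E'
from fit import *
im=cv2.imread("pics/wrist2.png"); d=np.load("pics/wrist2.npy"); c=np.load("pics/wrist2c.npy",allow_pickle=True).item()
P=cloud(c,d,im)
# sample depth z along column 262
for r in range(190,350,8): print(r,P[r,262].round(4),im[r,262])
m=np.zeros((384,512),bool); m[250:330,220:305]=1
q=P[m]; q=q[np.isfinite(q[:,2])]; A=np.c_[q[:,:2]-q[:,:2].mean(0),np.ones(len(q))]; s=np.linalg.lstsq(A,q[:,2],rcond=None)[0]; print("plane",s,(q[:,2]-A@s).std())
x0=q[:,:2].mean(0)
res=P[...,2]-(s[2]+(P[...,0]-x0[0])*s[0]+(P[...,1]-x0[1])*s[1])
mm=(np.abs(res)<.002)&(np.hypot(P[...,0]-.522,P[...,1]-.063)<.034)
mm=cv2.morphologyEx(mm.astype(np.uint8),cv2.MORPH_OPEN,np.ones((9,9)))
k,l,st_,_=cv2.connectedComponentsWithStats(mm); i=1+np.argmax(st_[1:,4]); cs,_=cv2.findContours((l==i).astype(np.uint8),cv2.RETR_EXTERNAL,cv2.CHAIN_APPROX_NONE)
cc=max(cs,key=len)[:,0]; 
cc=cc[(cc[:,1]<338)]
X=onplane(c,cc,s[2])[:,:2]
for rr in (None,.030,.031):
    f=(lambda p:np.hypot(*(X-p[:2]).T)-(p[2] if rr is None else rr))
    g=least_squares(f,[.522,.062,.031],loss="soft_l1",f_scale=.0005); print(rr,g.x.round(4),np.sqrt(np.mean(g.fun**2)),len(X))
vis=im.copy(); vis[l==i]=vis[l==i]//2+np.array([0,0,120],np.uint8); cv2.imwrite("pics/lm2.png",vis)
E
```

```text
190 [0.5167 0.0338 0.1744] [142 167 180]
198 [0.5166 0.0339 0.1866] [141 167 179]
206 [0.5164 0.0336 0.1981] [141 166 179]
214 [0.5164 0.0336 0.2072] [142 164 178]
222 [0.5162 0.0332 0.2164] [147 173 184]
230 [0.5163 0.0338 0.2221] [146 172 184]
238 [0.5166 0.0355 0.2251] [227 244 249]
246 [0.5173 0.0392 0.2239] [226 243 249]
254 [0.5178 0.0415 0.2256] [214 237 243]
262 [0.5184 0.0444 0.2261] [227 244 249]
270 [0.5192 0.0485 0.2248] [228 244 249]
278 [0.5198 0.0515 0.2254] [227 243 249]
286 [0.5205 0.0547 0.2257] [226 243 249]
294 [0.5212 0.0583 0.2255] [226 243 249]
302 [0.5219 0.0616 0.2258] [226 243 249]
310 [0.5227 0.0652 0.2259] [227 244 249]
318 [0.5236 0.0696 0.225 ] [226 243 248]
326 [0.5242 0.0727 0.2259] [225 243 248]
334 [0.525  0.0767 0.2258] [226 243 248]
342 [0.526  0.0813 0.2251] [226 243 248]
plane [0.01396427 0.01508728 0.22568739] 0.0005718072239363334
None [0.5226 0.061  0.0283] 0.0019118245032466543 500
0.03 [0.5231 0.0629 0.031 ] 0.0025698090097685663 500
0.031 [0.5238 0.064  0.031 ] 0.003162582807550618 500
```

View pics/lm2.png

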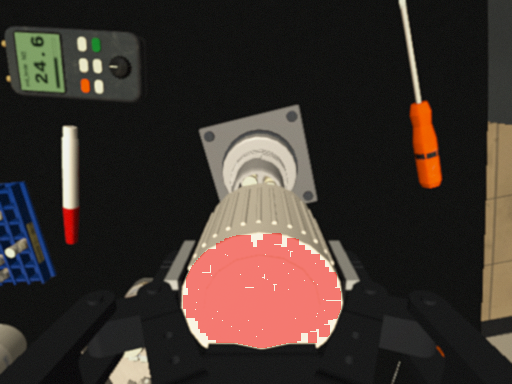

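Emit:
carry_out --increments '[[[-0.06,0.13,0],[0.27,-0.19,0],0],[[0,0,0],[0,0,-0.5],0],[[0,0,0],[0,0,-0.7],0],[[0,0,0],[0,0,-0.6],0],[[0,0,0],[0,0,-0.4],0],[[0,0,0],[0,0,0],0]]'

```text
t: 8.95
tool_pos: [0.5255, 0.06, 0.3048]
tool_rot: [-2.106, 0.225, 2.114]
contact_force: [0.1, 0.2, -0.9]
opening: 0.061
```

```bash
python3 -c "
from h import *
corr()"
```

```text
t 8.95 pos [0.5255 0.06   0.3048] yaw 167.9 tilt [-0.004 -0.    -1.   ] q6 -2.956 F [ 0.1  0.2 -0.9] T [ 0.02 -0.    0.02] op 0.061
turn units [ 0.005 -0.043  0.   ] grasp pt [0.5249 0.0599 0.1498] q [-2.700e-02 -9.300e-02  1.928e+00 -1.000e-03  1.311e+00 -2.956e+00] dq 0.003
```

Emit:
carry_out --increments '[[[0,-0.04,0],[0.04,-0.02,-0.3],0],[[0,0,0],[0,0,-0.3],0],[[0,0,0],[0,0,-0.3],0],[[0,0,0],[0,0,-0.3],0]]'

```text
t: 9.35
tool_pos: [0.5267, 0.0596, 0.2799]
tool_rot: [-2.112, 0.225, 2.108]
contact_force: [-0.1, -1.0, -0.6]
opening: 0.0615
```

```bash
python3 - <<'E'
from h import *
corr()
im,d=get_image("scene"); a=im[120:280,170:330]; cv2.imwrite("pics/s3.png",cv2.resize(a,None,fx=3,fy=3))
E
```

```text
t 9.35 pos [0.5267 0.0596 0.2799] yaw 167.9 tilt [ 0.002 -0.001 -1.   ] q6 -2.957 F [-0.1 -1.  -0.6] T [-0.01  0.03 -0.05] op 0.0615
turn units [0.006 0.02  0.   ] grasp pt [0.5271 0.0595 0.1249] q [-2.800e-02 -6.300e-02  1.944e+00 -1.000e-03  1.258e+00 -2.957e+00] dq 0.12
```

View pics/s3.png

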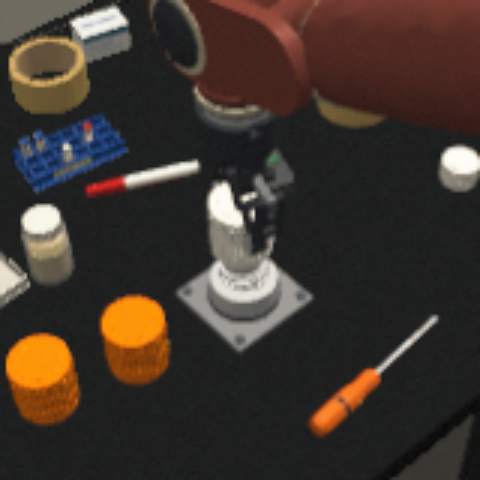

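The lid is over the neck with negligible force. I'll lower further.

Emit:
carry_out --increments '[[[0,0,0],[0,0,-0.2],0],[[0,0,0],[0,0,-0.2],0],[[0,0,0],[0,0,-0.2],0],[[0,0,0],[0,0,-0.2],0]]'

```text
t: 9.8
tool_pos: [0.5267, 0.0596, 0.262]
tool_rot: [-2.111, 0.225, 2.108]
contact_force: [-0.5, 0.4, -0.7]
opening: 0.0613
```

```bash
python3 -c "
from h import *
corr()"
```

```text
t 9.8 pos [0.5267 0.0596 0.262 ] yaw 167.8 tilt [ 0.002 -0.001 -1.   ] q6 -2.957 F [-0.5  0.4 -0.7] T [0.06 0.03 0.04] op 0.0613
turn units [0.005 0.015 0.   ] grasp pt [0.5269 0.0595 0.107 ] q [-0.028 -0.04   1.955 -0.     1.225 -2.957] dq 0.082
```

Bore is on the neck with no force. Down to thread contact.

Emit:
carry_out --increments '[[[0,0,0],[0,0,-0.1],0],[[0,0,0],[0,0,-0.1],0],[[0,0,0],[0,0,-0.1],0],[[0,0,0],[0,0,-0.1],0]]'

```text
t: 10.2
tool_pos: [0.527, 0.0596, 0.2548]
tool_rot: [-2.11, 0.225, 2.109]
contact_force: [-6.5, 0.1, 15.4]
opening: 0.0614
```

```bash
python3 -c "
from h import *
corr()"
```

```text
t 10.2 pos [0.527  0.0596 0.2548] yaw 167.9 tilt [ 0.001 -0.    -1.   ] q6 -2.957 F [-6.5  0.1 15.4] T [0.03 1.42 0.02] op 0.0614
turn units [0.005 0.006 0.   ] grasp pt [0.5271 0.0595 0.0998] q [-2.800e-02 -3.000e-02  1.958e+00 -1.000e-03  1.212e+00 -2.957e+00] dq 0.013
```

Emit:
carry_out --increments '[[[0,0,-0.5],[-0.02,0,-0.03],0],[[0,0,-1],[-0.01,0,-0.03],0],[[0,0,-1],[0,0,-0.03],0],[[0,0,-1],[0,0,-0.03],0],[[0,0,-1],[0,0,-0.03],0],[[0,0,-1],[0,0,-0.03],0]]' --squeeze 80

```text
t: 10.8
tool_pos: [0.5272, 0.0589, 0.2542]
tool_rot: [-1.765, 0.731, 1.762]
contact_force: [-1.2, -0.3, 1.7]
opening: 0.061
```

```bash
python3 -c "
from h import *
corr()"
```

```text
t 10.8 pos [0.5272 0.0589 0.2542] yaw 135.2 tilt [-0.    -0.005 -1.   ] q6 -2.386 F [-1.2 -0.3  1.7] T [-0.02  0.26  0.02] op 0.061
turn units [ 0.048 -0.001  0.   ] grasp pt [0.5272 0.0581 0.0992] q [-0.028 -0.028  1.958 -0.005  1.212 -2.386] dq 1.031
```

Emit:
carry_out --increments '[[[0.05,0,-1],[-0.01,0.02,-0.04],0],[[0,0,-1],[0,0,-0.04],0],[[0,0,-1],[0,0,-0.04],0],[[0,0,-1],[0,0,-0.04],0],[[0,0,-1],[0,0,-0.04],0],[[0,0,-1],[0,0,-0.04],0]]'

```text
t: 11.4
tool_pos: [0.5278, 0.0584, 0.2528]
tool_rot: [-1.332, 1.131, 1.329]
contact_force: [-2.1, -0.7, 1.1]
opening: 0.0612
```

```bash
python3 -c "
from h import *
corr()"
```

```text
t 11.4 pos [0.5278 0.0584 0.2528] yaw 99.4 tilt [-0.001 -0.004 -1.   ] q6 -1.763 F [-2.1 -0.7  1.1] T [-0.01  0.38  0.08] op 0.0612
turn units [ 0.04  -0.013  0.   ] grasp pt [0.5276 0.0578 0.0978] q [-0.029 -0.025  1.957 -0.004  1.21  -1.763] dq 1.03
```

Emit:
carry_out --increments '[[[0.04,0,-1],[-0.02,0.02,-0.04],0],[[0,0,-1],[-0.01,0.02,-0.04],0],[[0,0,-1],[0,0.01,-0.04],0],[[0,0,-1],[0,0,-0.04],0],[[0,0,-1],[0,0,-0.04],0],[[0,0,-1],[0,0,-0.04],0],[[0,0,-1],[0,0,-0.04],0],[[0,0,-1],[0,0,-0.04],0]]'

```text
t: 12.2
tool_pos: [0.5281, 0.0581, 0.2509]
tool_rot: [-0.708, 1.459, 0.704]
contact_force: [-2.6, 0.9, 1.7]
opening: 0.0605
```

```bash
python3 -c "
from h import *
corr()"
```

```text
t 12.2 pos [0.5281 0.0581 0.2509] yaw 51.8 tilt [-0.004 -0.005 -1.   ] q6 -0.931 F [-2.6  0.9  1.7] T [0.01 0.3  0.01] op 0.0605
turn units [ 0.049 -0.04   0.   ] grasp pt [0.5275 0.0574 0.0959] q [-0.029 -0.021  1.957 -0.005  1.209 -0.931] dq 1.028
```

Emit:
carry_out --increments '[[[0.05,-0.04,-1],[-0.02,0.02,-0.04],0],[[0,0,-1],[-0.02,0.02,-0.04],0],[[0,0,-1],[-0.01,0.02,-0.04],0],[[0,0,-1],[-0.01,0.01,-0.04],0],[[0,0,-1],[-0.01,0.01,-0.04],0],[[0,0,-1],[-0.01,0.01,-0.04],0],[[0,0,-1],[0,0,-0.04],0],[[0,0,-1],[0,0,-0.04],0]]'

```text
t: 13.0
tool_pos: [0.5275, 0.0581, 0.249]
tool_rot: [-0.062, 1.574, 0.051]
contact_force: [-1.6, -1.3, 2.8]
opening: 0.0608
```

```bash
python3 -c "
from h import *
corr()"
```

```text
t 13.0 pos [0.5275 0.0581 0.249 ] yaw 4.1 tilt [-0.004 -0.007 -1.   ] q6 -0.098 F [-1.6 -1.3  2.8] T [-0.08  0.44  0.05] op 0.0608
turn units [ 0.07  -0.036  0.   ] grasp pt [0.5269 0.057  0.094 ] q [-0.029 -0.02   1.959 -0.008  1.205 -0.098] dq 1.03
```

Emit:
carry_out --increments '[[[0.07,-0.04,-1],[-0.01,0.03,-0.04],0],[[0.02,0,-1],[0,0.02,-0.04],0],[[0.01,0,-1],[0,0.02,-0.04],0],[[0.01,0,-1],[0,0.01,-0.04],0],[[0.01,0,-1],[0,0.01,-0.04],0],[[0.01,0,-1],[0,0.01,-0.04],0],[[0.01,0,-1],[0,0.01,-0.04],0],[[0.01,0,-1],[0,0.01,-0.04],0]]'

```text
t: 13.8
tool_pos: [0.5275, 0.0579, 0.2472]
tool_rot: [0.591, 1.494, -0.595]
contact_force: [-2.7, -0.9, 3.4]
opening: 0.061
```

Emit:
carry_out --increments '[[[0.01,0,-1],[0,0.01,-0.04],0],[[0.01,0,-1],[0,0.01,-0.04],0],[[0.01,0,-1],[0,0.01,-0.04],0],[[0.01,0,-1],[0,0.01,-0.04],0],[[0.01,0,-1],[0,0.01,-0.04],0],[[0.01,0,-1],[0,0.01,-0.04],0],[[0.01,0,-1],[0,0.01,-0.04],0],[[0.01,0,-1],[0,0.01,-0.04],0]]'

```text
t: 14.6
tool_pos: [0.5276, 0.0576, 0.2453]
tool_rot: [1.221, 1.211, -1.226]
contact_force: [-2.3, -0.9, 2.7]
opening: 0.061
```

```bash
python3 -c "
from h import *
corr()"
```

```text
t 14.6 pos [0.5276 0.0576 0.2453] yaw -91.0 tilt [-0.009  0.005 -1.   ] q6 1.554 F [-2.3 -0.9  2.7] T [-0.22  0.4   0.11] op 0.061
turn units [-0.047 -0.087 -0.   ] grasp pt [0.5263 0.0584 0.0904] q [-0.032 -0.013  1.96   0.005  1.204  1.554] dq 1.023
```

Emit:
carry_out --increments '[[[-0.05,-0.08,-1],[0,0.02,-0.04],0],[[0,-0.01,-1],[0,0.02,-0.04],0],[[0,0,-1],[0,0.01,-0.04],0],[[0,0,-1],[0,0.01,-0.04],0],[[0,0,-1],[0,0.01,-0.04],0],[[0,0,-1],[0,0.01,-0.04],0],[[0,0,-1],[0,0.01,-0.04],0],[[0,0,-1],[0,0.01,-0.04],0]]'

```text
t: 15.4
tool_pos: [0.5274, 0.059, 0.2435]
tool_rot: [1.795, 0.682, -1.807]
contact_force: [-2.4, -0.4, 2.7]
opening: 0.0607
```

```bash
python3 -c "
from h import *
corr()"
```

```text
t 15.4 pos [0.5274 0.059  0.2435] yaw -138.6 tilt [-0.006 -0.001 -1.   ] q6 2.391 F [-2.4 -0.4  2.7] T [-0.13  0.31  0.08] op 0.0607
turn units [ 0.01 -0.06  0.  ] grasp pt [0.5265 0.0588 0.0885] q [-2.900e-02 -1.200e-02  1.962e+00 -1.000e-03  1.197e+00  2.391e+00] dq 1.032
```

Emit:
carry_out --increments '[[[0.01,-0.06,-1],[0,0.01,-0.04],0],[[0,0,-1],[0,0,-0.04],0],[[0,0,-1],[0,0,-0.04],0],[[0,0,-1],[0,0,-0.04],0],[[0,0,-1],[0,0,-0.04],0],[[0,0,-0.8],[0,0,-0.03],0],[[0,0,0],[0,0,0],0]]'

```text
t: 16.1
tool_pos: [0.5274, 0.0587, 0.2423]
tool_rot: [2.154, 0.129, -2.164]
contact_force: [-0.0, 0.7, -1.0]
opening: 0.0605
```

```bash
python3 -c "
from h import *
corr()"
```

```text
t 16.1 pos [0.5274 0.0587 0.2423] yaw -173.1 tilt [-0.005 -0.001 -1.   ] q6 2.993 F [-0.   0.7 -1. ] T [ 0.07  0.08 -0.01] op 0.0605
turn units [ 0.008 -0.045  0.   ] grasp pt [0.5267 0.0586 0.0873] q [-2.900e-02 -1.000e-02  1.963e+00 -1.000e-03  1.194e+00  2.993e+00] dq 0.021
```

Emit:
carry_out --increments '[[[0,-0.04,0],[0,0,0],1],[[0,0,0],[0,0,0],1],[[0,0,0],[0,0,0],1],[[0,0,0],[0,0,0],1],[[0,0,0.5],[0,0,0],1],[[0,0,1],[0,0,0],1],[[0,0,1],[0,0,0],1],[[0,0,1],[0,0,0],1]]'

```text
t: 16.9
tool_pos: [0.5283, 0.0586, 0.2434]
tool_rot: [1.951, 0.485, -1.944]
contact_force: [0.4, -0.3, 0.7]
opening: 0.0856
```

```bash
python3 - <<'E'
from h import *
corr()
im,d=get_image("wrist"); cv2.imwrite("pics/w4.png",im); im,d=get_image("scene"); cv2.imwrite("pics/s4.png",cv2.resize(im[120:280,170:330],None,fx=3,fy=3))
E
```

```text
t 16.9 pos [0.5283 0.0586 0.2434] yaw -152.0 tilt [ 0.004 -0.    -1.   ] q6 2.623 F [ 0.4 -0.3  0.7] T [ 0.01 -0.01  0.04] op 0.0856
turn units [0.    0.036 0.   ] grasp pt [0.5288 0.0586 0.0884] q [-0.03  -0.012  1.962  0.     1.188  2.623] dq 1.038
```

View pics/w4.png

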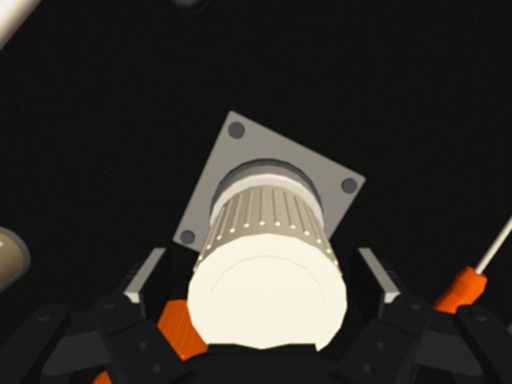

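View pics/s4.png

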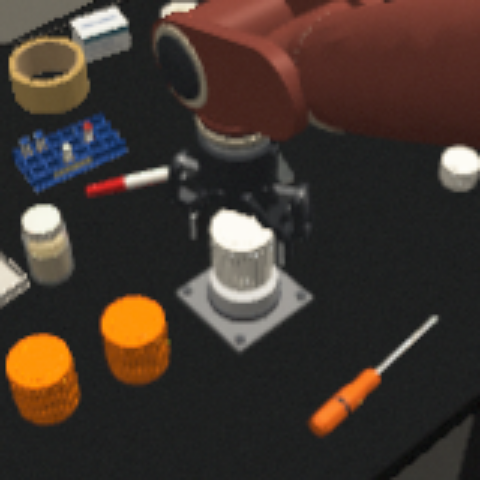

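The lid is standing straight on the neck, centre about (267,290) in the wrist view, with a gap to both pads. Next I'll turn the open gripper back.

Emit:
carry_out --increments '[[[0,0.03,1],[-0.03,0.02,0],1],[[0,0,1],[0,0,0],1],[[0,0,1],[0,0,0],1],[[0,0,1],[0,0,0],1],[[0,0,1],[0,0,0],1],[[0,0,1],[0,0,0],1],[[0,0,1],[0,0,0],1],[[0,0,1],[0,0,0],1]]'

```text
t: 17.8
tool_pos: [0.5279, 0.059, 0.2436]
tool_rot: [1.409, 1.067, -1.407]
contact_force: [-0.4, 0.5, -0.0]
opening: 0.0854
```

```bash
python3 -c "
from h import *
corr()"
```

```text
t 17.8 pos [0.5279 0.059  0.2436] yaw -105.7 tilt [ 0.001  0.001 -1.   ] q6 1.815 F [-0.4  0.5 -0. ] T [ 0.01  0.01 -0.04] op 0.0854
turn units [-0.006  0.011  0.   ] grasp pt [0.5281 0.0591 0.0886] q [-2.900e-02 -1.200e-02  1.962e+00  1.000e-03  1.191e+00  1.815e+00] dq 1.009
```

Emit:
carry_out --increments '[[[0,0,1],[-0.02,0,0],1],[[0,0,1],[0,0,0],1],[[0,0,1],[0,0,0],1],[[0,0,1],[0,0,0],1],[[0,0,1],[0,0,0],1],[[0,0,1],[0,0,0],1],[[0,0,1],[0,0,0],1],[[0,0,1],[0,0,0],1]]'

```text
t: 18.6
tool_pos: [0.5278, 0.0589, 0.2439]
tool_rot: [0.803, 1.417, -0.8]
contact_force: [0.1, 0.5, 0.0]
opening: 0.0854
```

Emit:
carry_out --increments '[[[0,0,1],[-0.02,0,0],1],[[0,0,1],[0,0,0],1],[[0,0,1],[0,0,0],1],[[0,0,1],[0,0,0],1],[[0,0,1],[0,0,0],1],[[0,0,1],[0,0,0],1],[[0,0,1],[0,0,0],1],[[0,0,1],[0,0,0],1]]'

```text
t: 19.4
tool_pos: [0.5277, 0.0589, 0.2441]
tool_rot: [0.17, 1.564, -0.167]
contact_force: [0.6, -0.2, 0.8]
opening: 0.0854
```

```bash
python3 -c "
from h import *
corr()"
```

```text
t 19.4 pos [0.5277 0.0589 0.2441] yaw -12.3 tilt [ 0.001  0.002 -1.   ] q6 0.184 F [ 0.6 -0.2  0.8] T [0.04 0.02 0.06] op 0.0854
turn units [-0.021  0.008  0.   ] grasp pt [0.5278 0.0592 0.0891] q [-0.029 -0.014  1.963  0.002  1.192  0.184] dq 1.008
```

Emit:
carry_out --increments '[[[-0.02,0,1],[-0.03,0,-0.1],1],[[0,0,1],[0,0,-0.1],1],[[0,0,1],[0,0,0],1],[[0,0,1],[0,0,0],1],[[0,0,1],[0,0,0],1],[[0,0,1],[0,0,0],1],[[0,0,0.5],[0,0,0],1],[[0,0,0],[0,0,0],1]]'

```text
t: 20.2
tool_pos: [0.5273, 0.0588, 0.2402]
tool_rot: [-0.349, 1.541, 0.349]
contact_force: [0.5, -1.1, -0.0]
opening: 0.0853
```

```bash
python3 -c "
from h import *
corr()"
```

```text
t 20.2 pos [0.5273 0.0588 0.2402] yaw 25.5 tilt [ 0.001  0.001 -1.   ] q6 -0.475 F [ 0.5 -1.1 -0. ] T [-0.01  0.04  0.01] op 0.0853
turn units [-0.006  0.014  0.   ] grasp pt [0.5275 0.0589 0.0852] q [-2.900e-02 -9.000e-03  1.966e+00  1.000e-03  1.184e+00 -4.750e-01] dq 0.025
```

Emit:
carry_out --increments '[[[0,0,0],[-0.02,0,0],0],[[0,0,0],[0,0,0],0],[[0,0,0],[0,0,0],0],[[0,0,0],[0,0,0],0],[[0,0,0],[0,0,0],0],[[0,0,0],[0,0,0],0]]' --squeeze 80

```text
t: 20.8
tool_pos: [0.5268, 0.0589, 0.2408]
tool_rot: [-0.344, 1.543, 0.345]
contact_force: [-0.5, -0.0, 1.9]
opening: 0.061
```

```bash
python3 -c "
from h import *
corr()"
```

```text
t 20.8 pos [0.5268 0.0589 0.2408] yaw 25.1 tilt [ 0.  0. -1.] q6 -0.468 F [-0.5 -0.   1.9] T [ 0.04  0.09 -0.  ] op 0.061
turn units [-0.005  0.002  0.   ] grasp pt [0.5268 0.0589 0.0858] q [-2.900e-02 -1.100e-02  1.966e+00  1.000e-03  1.186e+00 -4.680e-01] dq 0.002
```

Emit:
carry_out --increments '[[[0,0,-0.5],[0,0,-0.03],0],[[0,0,-1],[0,0,-0.04],0],[[0,0,-1],[0,0,-0.04],0],[[0,0,-1],[0,0,-0.04],0],[[0,0,-1],[0,0,-0.04],0],[[0,0,-1],[0,0,-0.04],0],[[0,0,-1],[0,0,-0.04],0],[[0,0,-1],[0,0,-0.04],0]]'

```text
t: 21.6
tool_pos: [0.5275, 0.0583, 0.2389]
tool_rot: [0.265, 1.558, -0.268]
contact_force: [-2.3, -0.4, 4.5]
opening: 0.0608
```

```bash
python3 -c "
from h import *
corr()"
```

```text
t 21.6 pos [0.5275 0.0583 0.2389] yaw -19.5 tilt [-0.004 -0.001 -1.   ] q6 0.31 F [-2.3 -0.4  4.5] T [0.01 0.42 0.07] op 0.0608
turn units [ 0.013 -0.038  0.   ] grasp pt [0.5269 0.0581 0.0839] q [-0.03  -0.006  1.965 -0.002  1.186  0.31 ] dq 1.03
```

Emit:
carry_out --increments '[[[0.01,-0.04,-1],[-0.01,0.01,-0.04],0],[[0,0,-1],[0,0.01,-0.04],0],[[0,0,-1],[0,0.01,-0.04],0],[[0,0,-1],[0,0.01,-0.04],0],[[0,0,-1],[0,0.01,-0.04],0],[[0,0,-1],[0,0,-0.04],0],[[0,0,-1],[0,0,-0.04],0],[[0,0,-1],[0,0,-0.04],0]]'

```text
t: 22.4
tool_pos: [0.528, 0.0585, 0.237]
tool_rot: [0.906, 1.374, -0.915]
contact_force: [-2.6, -0.5, 4.3]
opening: 0.0609
```

```bash
python3 -c "
from h import *
corr()"
```

```text
t 22.4 pos [0.528  0.0585 0.237 ] yaw -67.1 tilt [-0.004 -0.003 -1.   ] q6 1.144 F [-2.6 -0.5  4.3] T [-0.09  0.44  0.07] op 0.0609
turn units [ 0.033 -0.043  0.   ] grasp pt [0.5273 0.0579 0.082 ] q [-0.029 -0.002  1.964 -0.004  1.183  1.144] dq 1.028
```

Emit:
carry_out --increments '[[[0.03,-0.04,-1],[-0.02,0.01,-0.04],0],[[0,0,-1],[0,0.01,-0.04],0],[[0,0,-1],[0,0,-0.04],0],[[0,0,-1],[0,0,-0.04],0],[[0,0,-1],[0,0,-0.04],0],[[0,0,-1],[0,0,-0.04],0]]'

```text
t: 23.0
tool_pos: [0.528, 0.058, 0.2357]
tool_rot: [1.368, 1.095, -1.378]
contact_force: [-3.4, -0.6, 4.7]
opening: 0.0609
```

```bash
python3 -c "
from h import *
corr()"
```

```text
t 23.0 pos [0.528  0.058  0.2357] yaw -102.9 tilt [-0.005 -0.003 -1.   ] q6 1.767 F [-3.4 -0.6  4.7] T [-0.03  0.51  0.15] op 0.0609
turn units [ 0.03  -0.046  0.   ] grasp pt [0.5273 0.0576 0.0807] q [-0.03   0.     1.965 -0.003  1.181  1.767] dq 1.027
```

Emit:
carry_out --increments '[[[0.03,-0.04,-1],[-0.02,0.01,-0.04],0],[[0,0,-1],[0,0.01,-0.04],0],[[0,0,-1],[0,0,-0.04],0]]'

```text
t: 23.3
tool_pos: [0.5277, 0.0579, 0.235]
tool_rot: [1.589, 0.905, -1.595]
contact_force: [-4.3, -0.8, 5.3]
opening: 0.0611
```

```bash
python3 -c "
from h import *
corr()"
```

```text
t 23.3 pos [0.5277 0.0579 0.235 ] yaw -120.7 tilt [-0.003 -0.002 -1.   ] q6 2.078 F [-4.3 -0.8  5.3] T [-0.19  0.65  0.21] op 0.0611
turn units [ 0.024 -0.028  0.   ] grasp pt [0.5273 0.0575 0.08  ] q [-0.031  0.     1.966 -0.003  1.178  2.078] dq 1.027
```

Still sinking at thread pitch, so I'll continue in short steps.

Emit:
carry_out --increments '[[[0.02,-0.03,-1],[-0.01,0.01,-0.04],0],[[0,0,-1],[0,0.01,-0.04],0],[[0,0,-1],[0,0,-0.04],0]]'

```text
t: 23.6
tool_pos: [0.5276, 0.0579, 0.2346]
tool_rot: [1.798, 0.68, -1.804]
contact_force: [-3.6, 1.2, 5.4]
opening: 0.0611
```

```bash
python3 -c "
from h import *
corr()"
```

```text
t 23.6 pos [0.5276 0.0579 0.2346] yaw -138.6 tilt [-0.002 -0.002 -1.   ] q6 2.389 F [-3.6  1.2  5.4] T [0.16 0.48 0.07] op 0.0611
turn units [ 0.017 -0.024  0.   ] grasp pt [0.5273 0.0576 0.0796] q [-3.100e-02  0.000e+00  1.967e+00 -2.000e-03  1.177e+00  2.389e+00] dq 1.029
```

Emit:
carry_out --increments '[[[0.02,-0.02,-1],[-0.01,0.01,-0.04],0],[[0,0,-1],[0,0.01,-0.04],0],[[0,0,-0.5],[0,0,-0.04],0]]'

```text
t: 23.9
tool_pos: [0.5277, 0.058, 0.2347]
tool_rot: [1.962, 0.461, -1.967]
contact_force: [-3.6, -0.1, 5.9]
opening: 0.0607
```

```bash
python3 -c "
from h import *
corr()"
```

```text
t 23.9 pos [0.5277 0.058  0.2347] yaw -153.6 tilt [-0.003 -0.001 -1.   ] q6 2.65 F [-3.6 -0.1  5.9] T [0.05 0.53 0.14] op 0.0607
turn units [ 0.012 -0.026  0.   ] grasp pt [0.5273 0.0578 0.0797] q [-3.100e-02  0.000e+00  1.967e+00 -1.000e-03  1.177e+00  2.650e+00] dq 0.508
```

Emit:
carry_out --increments '[[[0,0,-0.6],[0,0,-0.03],0],[[0,0,-0.6],[0,0,-0.03],0],[[0,0,-0.5],[0,0,-0.03],0]]'

```text
t: 24.2
tool_pos: [0.5278, 0.0581, 0.2347]
tool_rot: [2.065, 0.296, -2.073]
contact_force: [-3.6, 0.0, 5.0]
opening: 0.061
```

```bash
python3 -c "
from h import *
corr()"
```

```text
t 24.2 pos [0.5278 0.0581 0.2347] yaw -163.7 tilt [-0.004 -0.001 -1.   ] q6 2.827 F [-3.6  0.   5. ] T [-0.04  0.38  0.1 ] op 0.061
turn units [ 0.006 -0.04   0.   ] grasp pt [0.5272 0.058  0.0797] q [-3.000e-02  1.000e-03  1.966e+00 -1.000e-03  1.179e+00  2.827e+00] dq 0.513
```

Emit:
carry_out --increments '[[[0,0,-0.6],[0,0,-0.04],0],[[0,0,-0.6],[0,0,-0.04],0],[[0,0,0],[0,0,-0.05],0]]'

```text
t: 24.5
tool_pos: [0.528, 0.058, 0.2346]
tool_rot: [2.131, 0.17, -2.144]
contact_force: [-6.1, 0.3, 8.2]
opening: 0.0613
```

```bash
python3 -c "
from h import *
corr()"
```

```text
t 24.5 pos [0.528  0.058  0.2346] yaw -170.9 tilt [-0.006 -0.001 -1.   ] q6 2.952 F [-6.1  0.3  8.2] T [ 0.04  0.55 -0.14] op 0.0613
turn units [ 0.014 -0.059  0.   ] grasp pt [0.5271 0.0578 0.0797] q [-3.000e-02  2.000e-03  1.965e+00 -2.000e-03  1.180e+00  2.952e+00] dq 0.007
```

Height is constant at 0.2346 over about 0.55 rad of turning, so the lid is home. I'll release it and retreat straight up.

Emit:
carry_out --increments '[[[0,0,0],[0,0,0],1],[[0,0,0],[0,0,0],1],[[0,0,0],[0,0,0],1],[[0,0,0],[0,0,0],1],[[0,0,0],[0,0,0.3],1],[[0,0,0],[0,0,0.6],1],[[0,0,0],[0,0,1],1],[[0,0,0],[0,0,1],1]]'

```text
t: 25.3
tool_pos: [0.5267, 0.058, 0.2922]
tool_rot: [2.126, 0.17, -2.151]
contact_force: [0.9, 0.3, 1.4]
opening: 0.0853
```

Emit:
carry_out --increments '[[[0,0,0],[0,0,1],1],[[0,0,0],[0,0,1],1],[[0,0,0],[0,0,1],1],[[0,0,0],[0,0,1],1],[[0,0,0],[0,0.4,0.6],1],[[0,0,0],[-0.4,1,0],1],[[0,0,0],[-0.4,1,0],1],[[0,0,0],[0,0,0],1]]'

```text
t: 26.1
tool_pos: [0.5105, 0.1082, 0.4013]
tool_rot: [2.144, 0.168, -2.134]
contact_force: [-0.0, -0.3, -0.1]
opening: 0.0851
```

```bash
python3 - <<'E'
from fit import *
corr()
for n in ["wrist","scene","top"]:
    c=get_calibration(n); im,d=get_image(n); P=cloud(c,d,im)
    cv2.imwrite(f"pics/{n}5.png",im if n=="wrist" else cv2.resize(im[120:280,150:350],None,fx=3,fy=3))
    m=(np.hypot(P[...,0]-.5265,P[...,1]-.059)<.025)&(P[...,2]>.09)&(P[...,2]<.13)
    q=P[m]
    if len(q)<15: print(n,len(q)); continue
    A=np.c_[q[:,:2]-[.5265,.059],np.ones(len(q))]; s=np.linalg.lstsq(A,q[:,2],rcond=None)[0]; print(n,len(q),"plane",s.round(4),"z med",np.median(q[:,2]).round(4))
E
```

```text
t 26.1 pos [0.5105 0.1082 0.4013] yaw -171.0 tilt [ 0.005 -0.    -1.   ] q6 3.05 F [-0.  -0.3 -0.1] T [ 0.01 -0.03 -0.01] op 0.0851
turn units [0.003 0.051 0.   ] grasp pt [0.5113 0.1081 0.2463] q [ 6.600e-02 -1.960e-01  1.855e+00 -1.000e-03  1.478e+00  3.050e+00] dq 0.025
wrist 2738 plane [0.0015 0.0034 0.1078] z med 0.1078
scene 159 plane [0.0125 0.0225 0.1079] z med 0.1078
top 91 plane [-0.0143  0.0027  0.1071] z med 0.1073
```

View pics/scene5.png

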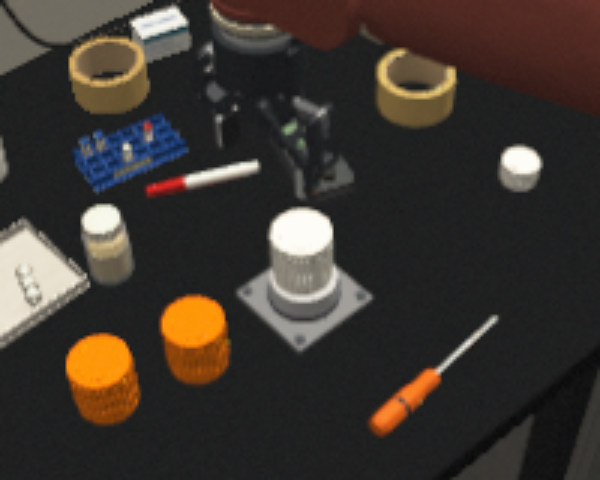

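View pics/wrist5.png

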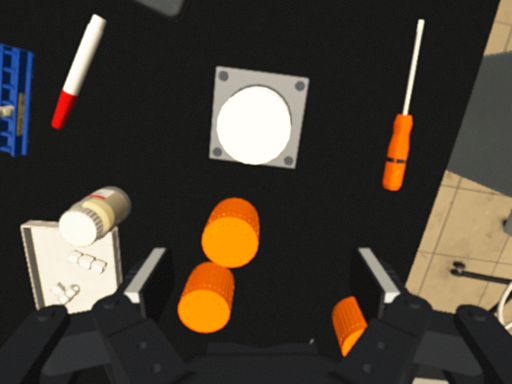

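The lid sits level on the canister, wrist view (254,124). Its top measures 0.1073–0.1078 m against 0.107 m for home. The jar, small lid and orange lids are in place, and the gripper is clear, so I'll hand in.

```bash
python3 -c "
from station import *
print(finish_job())"
```

```text
the job is handed in; nothing more can be done
None
```

The canister is closed: the larger white lid is screwed on clockwise and home, and I let go of it and handed the job in at about 26 s of the 72 s allowed. It took one regrip.

- **Home:** over the last 0.55 rad or so of turning the lid stopped sinking. I stopped the turn there; I saw no sharp torque rise from the hard stop. All three cameras put its top at 107.3 to 107.8 mm, against 107 mm for home. The highest reading is 0.8 mm over, which is within the 2 mm calibration.
- **Straight:** the wrist camera shows it level to within about 0.004 rad. The scene and top cameras gave slopes of up to about 0.02 rad, but from far fewer points.
- **Forces:** the largest reading I saw was about 17 N, at first contact with the thread; every other reading was below 11 N.
- **Other things:** the small lid, sample jar and orange look-alikes look unmoved in the last pictures. I did not re-measure their positions. The gripper is clear of everything.

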